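# Let off the parking-brake lever on the bench

## Task

The rebuilt parking-brake lever stands on the bench, pulled on. Let it off: with the fingertips press the red thumb pad on top of the lever to lift the pawl out of the teeth, and with the pawl held clear push the lever down past the teeth until it rests on its rubber stop, then take the hand away so that the pawl drops back in. Only press and push: do not pull the lever up or force it, and leave everything that lies around where it is.

Things in the scene. Friction and masses are not known exactly. Their poses are not given: they have to be found in the camera images.
- brake_plate: grey steel plate 200 x 100 x 8 mm fixed to the bench, carrying the upright dark toothed quadrant (6 mm thick, top 145 mm above the bench, within 75 mm of the pivot) and a stop block. Origin on the bench top straight below the lever's pivot; z up; the lever points along -x of this frame. The plate reaches from 58 mm behind the pivot to 142 mm before it
- lever_pivot (a point): the axis about which the lever swings, 75 mm above the bench, level, across the lever; axes as brake_plate
- brake_lever (a joint): lever's angle above level, rad: 0 = down on its rubber stop (off), starts at 0.40 to 0.58, limit 0.75. Two bright straps and a black grip 27 mm thick, 275 mm long. Teeth 0.13 rad apart stop its way down unless the pawl is lifted (it may give one tooth). With the pawl lifted its stiff pivot still holds it where it is left: about 8 to 10 N down at the thumb pad moves it; no spring-back
- thumb_latch (a joint): how far the thumb latch is pressed, rad: 0 = up, pawl between the teeth (up to 0.11 at the start if the pawl rides on a tooth); pawl clear above 0.115; 0.145 = fully pressed. Springs up when let go; 3 N to start, 6 to 7 N fully pressed. Latch and pawl are one black steel rocker on a pin 81 mm out along the lever, and travel with it
- latch_pad (a point): middle of the top of the red thumb pad, 56 mm long (along the lever), 30 wide, a 3 mm lip at each end. Unpressed it is 204 mm out from the pivot along the lever and 49 mm above the lever's line (square to it); fully pressed 211 out, 31 above. Its face slopes down towards the grip's end by 0.17 rad against the lever's line, 0.315 pressed. Pushed down it first presses the latch, then the lever
- grip_end (a point): middle of the end of the black grip, 275 mm out from the pivot along the lever
- cradle_half: grey metal bearing-cradle half lying flat, 66 x 65 mm, 11 high; only a bystander, to be left alone. Origin at its underside
- brass_bush: brass bush lying on its side, 52 mm thick, 94 long; only a bystander, to be left alone. Origin at its underside
- hex_key: small grey steel hex key lying flat, 22 x 84 mm, 7 high; only a bystander, to be left alone. Origin at its underside
- pliers_tan: pliers with tan grips lying flat, 200 mm long, 13 high; only a bystander, to be left alone. Origin at its underside

How it is judged:
On the way, in this order (a step that is already met when the one before it is completed fails the run):
1. the thumb latch is pressed and the pawl clear of the teeth while the lever is still up (value of joint thumb_latch above 0.12 rad and value of joint brake_lever above 0.2 rad), for 0.1 s.
2. the lever is pushed right down onto its stop (value of joint brake_lever below 0.04 rad), for 0.2 s.
At the end, for the whole second after the job is handed in: The lever rests on its stop (within 0.04 rad), at rest, and the thumb latch has sprung up with the pawl back between the teeth (within 0.03 rad); bystanders are where they stood (value of joint brake_lever below 0.04 rad and value of joint thumb_latch below 0.03 rad and velocity of joint brake_lever between -0.05 and 0.05 rad/s); the robot touches nothing.
It fails at once if the lever is pulled up (above 0.65 rad, or some 50 mm up at the grip's end) (value of joint brake_lever above 0.65 rad or (value of joint brake_lever above 0.4 rad and distance of grip_end from where it was at the start of the episode above 0.051 m)).
It fails at once if the lever is forced: pushed with more than 35 N while the pawl is in the teeth, or with more than 80 N at any time (contact force between brake_plate and the fingers above 80 N or (contact force between brake_plate and the fingers above 35 N and value of joint thumb_latch below 0.1 rad)).
It fails at once if a bystander is lifted or shifted by more than 25 mm (distance of any of cradle_half, brass_bush, hex_key, pliers_tan from where it was at the start of the episode above 0.025 m).
It also fails if it takes over 32 s, if anything falls off the work surface, if the arm or the gripper's body presses on something with over 40 N, if the wrist force passes 120 N, or if a joint passes its speed limit or range.

## Robot

A 7-joint arm with a two-finger parallel gripper is mounted at the origin on a cart in front of the work surface, level with it; the furniture and walls round the work are solid. World frame = base frame: x ahead of the robot, y to its left, z up, the work surface at z = 0. Lengths are in m, angles in rad, forces in N, time in s.
With the tool pointing down it reaches from about 0.375 to 0.925 m from the base axis. Payload 3.1 kg.
Tool frame: the origin (TCP) lies between the finger pads; the fingertips stand 19 mm ahead of it and the grasp point (between the pads) is the TCP; z points along the fingers, y is the direction in which the jaws open and shut (so a half turn about z gives the same grasp; the last joint's range is limited). The gripper opens to 85 mm and grips with 20 to 120 N. Pads are 22 mm wide; open, the fingers measure 114 mm over their backs; the gripper's body (76 mm by 85 mm) begins 54 mm behind the grasp point. The pads swing forward as they close: fully open they stand 13 mm farther back than shut.
Start: joints at [1.079, 0.383, 0.044, 1.598, -0.018, 1.161, -0.05], TCP at [0.249, -0.6, 0.227] pointing down, gripper open.
Joint ranges: [-2.61, 2.61], [-0.41, 2.15], [-1.48, 1.57], [0, 2.5], [-1.57, 4.71], [0.05, 1.97], [-2.85, 2.85]. Speed limits (rad/s): [2.79, 2.79, 3.14, 3.14, 3.14, 3.14, 3.14].

## Interface

Orientations are given as a unit quaternion [x, y, z, w].
In Python, from bench import move_ptp, movel, move_j, move_gripper, pause, inverse_kinematics, read_camera, camera_params, MotionError, sign_off, look_for, tip_of, read_time_s, read_qpos, read_joint_vel, read_effort, read_eef_pos, read_tcp_rot, read_ft_force, read_ft_torque, read_finger_gap gives the robot as it stands. Calls block until the motion is done:
- move_ptp(position, orientation): joint-space move of the TCP to a pose.
- movel(position, orientation=None, speed=0.15): straight line of the TCP; orientation=None keeps the orientation; speed is the mean speed in m/s.
- move_j(angles): joint-space move.
- move_gripper(opening, effort=None): finger opening in m; effort is the grip in N (None keeps the last); returns when the fingers have stopped.
- pause(seconds).
- inverse_kinematics(position, orientation): joint angles nearest the present ones, or None.
- read_camera(name): name is "side" or "top"; returns the picture (384x512x3 uint8, red, green, blue); there is no depth.
- camera_params(name): a dict with "K" (3x3 intrinsics, pixels), "dist_coeffs" ([k1, k2, p1, p2, k3] as OpenCV has them; the pictures are not rectified), "camera_from_world" (4x4, takes a point from world to camera coordinates). Camera axes: x right, y down, z forward; pixel columns grow to the right and rows downward; lengths in m; the calibration is good to about 2 mm. A picture is of the moment at which its call begins. camera_params takes no time and is no camera call.
A pose or a line that the arm cannot do raises MotionError and nothing moves.
- sign_off(): hands the job in, once; it reports no verdict.
Trained networks look in the newest picture that a camera, given by its name, has taken for a name from the list of things; names that differ only in an ending like _2 or _b are one class to them, and where a whole thing is asked for, a point or a joint stands for the part that bears it (a point fixed in the world has none). Each returns a list of dicts, best first, with "confidence" (0 to 1); they miss things now and then, are a little off and sometimes report something else, mostly with a low value. They report only what shows in the picture. A call takes as long as a camera call.
- look_for(camera, name): "at" ([column, row] in pixels, amid what is visible of it).
- tip_of(camera, name): "at" ([column, row] in pixels: a listed point, or the origin of a listed thing).
Readings, each from a call of its own:
- read_time_s(): time.
- read_qpos(): joint angles.
- read_joint_vel(): joint speeds.
- read_effort(): joint torques, N m.
- read_eef_pos(): TCP position.
- read_tcp_rot(): TCP orientation.
- read_ft_force(): force on the tool from outside, world axes, zero at the start.
- read_ft_torque(): the same for the moment, N m.
- read_finger_gap(): finger opening in m.
Only numpy, scipy, OpenCV 4.12 (cv2) and the standard library are available. Lean on these libraries where they do the work, as an engineer would, in place of code of your own. Each camera call takes 0.05 s, during which the arm holds its last target. There are 200 camera calls.

## Working session

There is one attempt and no reset: what is moved stays moved. The work goes in short steps, each a Python script; the robot and the scene stay as the last script left them, time stands still between calls to the robot, and variables do not carry over. Pictures are saved under pics/ and viewed, about 8 in all and at most 12, crops included, and the job is handed in when it is done.

```bash
mkdir -p pics; ls
python3 - <<'E'
from bench import *
import cv2
for c in ("side","top"):
    im=read_camera(c); cv2.imwrite(f"pics/{c}0.png",im[:,:,::-1])
    p=camera_params(c); print(c,p)
    for n in ("lever_pivot","latch_pad","grip_end","brake_plate"):
        print(n,[(d["at"],round(d["confidence"],2)) for d in tip_of(c,n)[:3]])
print(read_time_s(),read_tcp_rot(),read_ft_force())
E
```

```text
pics
side {'K': array([[378.28840561,   0.        , 260.606263  ],
       [  0.        , 378.28840561, 198.12082093],
       [  0.        ,   0.        ,   1.        ]]), 'dist_coeffs': array([0.02236534, 0.        , 0.        , 0.        , 0.        ]), 'camera_from_world': array([[ 0.99960379,  0.02580794, -0.01123408, -0.55588005],
       [ 0.00305253, -0.49616531, -0.8682227 ,  0.12903215],
       [-0.027981  ,  0.86784442, -0.49604751,  0.79043424],
       [ 0.        ,  0.        ,  0.        ,  1.        ]])}
lever_pivot [([314.7, 193.7], 0.67)]
latch_pad [([244.9, 160.5], 0.72), ([315.5, 192.1], 0.44)]
grip_end [([201.6, 178.0], 0.86), ([309.0, 259.3], 0.57)]
brake_plate [([311.3, 223.7], 0.97)]
top {'K': array([[491.80218784,   0.        , 258.05100346],
       [  0.        , 491.80218784, 187.91754995],
       [  0.        ,   0.        ,   1.        ]]), 'dist_coeffs': array([-0.00276262,  0.        ,  0.        ,  0.        ,  0.        ]), 'camera_from_world': array([[-0.01324869, -0.9997775 ,  0.01641427,  0.14761989],
       [-0.99757366,  0.01209386, -0.06856036,  0.55723802],
       [ 0.06834659, -0.01728278, -0.99751193,  0.92561113],
       [ 0.        ,  0.        ,  0.        ,  1.        ]])}
lever_pivot [([257.1, 122.1], 0.97), ([237.3, 203.9], 0.73)]
latch_pad []
grip_end [([261.2, 130.9], 0.59)]
brake_plate [([257.2, 130.4], 0.79)]
0.5 [ 9.80672491e-01  1.95656496e-01 -5.17825654e-06 -3.80461827e-05] [ 0.57793215 -0.09030679  0.5264811 ]
```

View pics/side0.png

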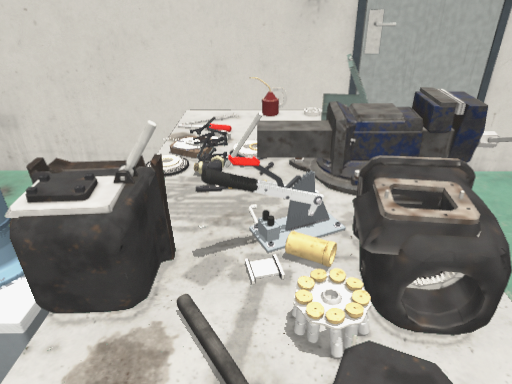

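View pics/top0.png

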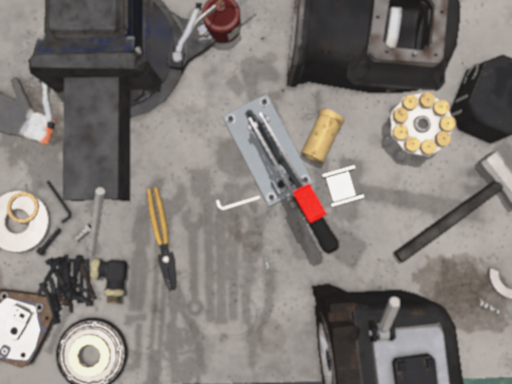

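The side view shows the lever with its red pad near (244,160), grip end near (201,178) and pivot near (315,194). In the top view the pad is at (309,203), the grip end at (331,246) and the plate corners at roughly (225,118), (265,97), (312,190) and (270,205). I'll zoom in for a fit.

Run:
```python
import cv2,numpy as np
t=cv2.imread("pics/top0.png");s=cv2.imread("pics/side0.png")
a=cv2.resize(t[85:265,215:345],None,fx=3,fy=3,interpolation=cv2.INTER_CUBIC)
b=cv2.resize(s[135:255,185:355],None,fx=2.3,fy=2.3,interpolation=cv2.INTER_CUBIC)
o=np.zeros((540,390+b.shape[1],3),np.uint8);o[:,:390]=a;o[:b.shape[0],390:]=b
cv2.imwrite("pics/c1.png",o);print(o.shape)
for n,im,(x0,y0,x1,y1) in(("top",t,(280,170,340,240)),("side",s,(225,150,265,172))):
    c=im[y0:y1,x0:x1].astype(int);m=(c[...,2]>120)&(c[...,1]<70)&(c[...,0]<70)
    ys,xs=np.nonzero(m);print(n,m.sum(),xs.mean()+x0,ys.mean()+y0,cv2.minAreaRect(np.c_[xs+x0,ys+y0].astype(np.int32)))
```

```text
(540, 781, 3)
top 678 308.6873156342183 203.49262536873158 ((308.423095703125, 203.1153564453125), (37.582523345947266, 18.977312088012695), 60.2551155090332)
side 209 244.10526315789474 161.0287081339713 ((243.8502655029297, 161.09645080566406), (30.35124397277832, 8.193410873413086), 4.085616588592529)
```

View pics/c1.png

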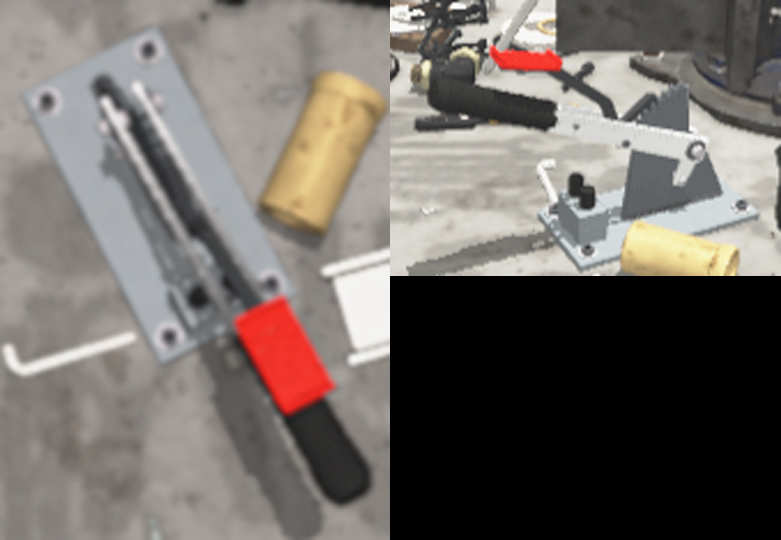

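The crop shows the plate corners in both views, the pad, the grip end and the pivot bolt. The hex key, bush and cradle lie clear beside the lever. Next I fit the plate pose, lever angle and latch.

```bash
cat > h.py <<'E'
import numpy as np,cv2
from bench import *
def proj(c,P):
    p=camera_params(c);T=p["camera_from_world"]
    return cv2.projectPoints(np.atleast_2d(P).astype(float),cv2.Rodrigues(T[:3,:3])[0],T[:3,3],p["K"],p["dist_coeffs"])[0][:,0]
def world(v,L):  # v: x,y,yaw ; L local
    c,s=np.cos(v[2]),np.sin(v[2]);L=np.atleast_2d(L)
    return np.c_[v[0]+c*L[:,0]-s*L[:,1],v[1]+s*L[:,0]+c*L[:,1],L[:,2]]
def lev(th,out,up,side=0): # local point of lever
    return [-out*np.cos(th)+up*np.sin(th),side,.075+out*np.sin(th)+up*np.cos(th)]
def pad(th,l):
    f=l/.145;return lev(th,.204+.007*f,.049-.018*f)
E
cat > fit.py <<'E'
from h import *
from scipy.optimize import least_squares
a,b,c,d=[.058,.05,.008],[.058,-.05,.008],[-.142,-.05,.008],[-.142,.05,.008]
def res(v,W=True):
    r=[]
    top=proj("top",world(v,[a,b,c,d,pad(v[3],v[4]),lev(v[3],.272,0)]))
    r.append(top-[[222.3,117.3],[267.7,94.3],[312.3,184.3],[269.3,205.7],[308.6,203.3],[332,249.5]])
    sd=proj("side",world(v,[d,c,b,pad(v[3],v[4]),lev(v[3],.275,0),lev(v[3],0,0,-.012)]))
    r.append(sd-[[248.9,227.2],[267.6,252.4],[346.3,227.2],[244.1,160.7],[201.6,177],[318.9,200.2]])
    return np.concatenate(r).ravel()
s=least_squares(res,[.55,-.02,.45,.5,.03],loss="soft_l1",bounds=([0,-1,-3,.3,0],[1,1,3,.7,.12]))
v=s.x;print(v);print(res(v).reshape(-1,2).round(1).tolist())
print("pad",world(v,pad(v[3],v[4])),"end",world(v,lev(v[3],.275,0)))
np.save("v.npy",v)
E
python3 fit.py
```

```text
[6.74414354e-01 1.38008858e-01 4.55358096e-01 3.95242063e-01
 5.25953118e-14]
[[-0.0, -2.8], [0.1, -2.3], [2.1, -1.7], [-0.7, 0.1], [1.4, -0.3], [0.2, 0.1], [-0.5, -1.5], [-0.6, -2.7], [-0.5, -0.5], [-1.3, -0.5], [-0.0, -0.0], [-1.8, -0.8]]
pad [[0.52227045 0.06350693 0.19876871]] end [[0.44647707 0.02639238 0.18088369]]
```

```bash
cat >> h.py <<'E'
from scipy.spatial.transform import Rotation as R
v=np.load("v.npy")
def pose(th,l,gap,flip=0,al=.25,tip=.019):
    """TCP pose with the tip 'gap' above the pad centre, normal to it; jaw axis along the lever"""
    w=lambda L:world([0,0,v[2]],L)[0]
    o=w([-np.cos(th),0,np.sin(th)]);u=w([np.sin(th),0,np.cos(th)])
    n=np.sin(al)*o+np.cos(al)*u;y=(np.cos(al)*o-np.sin(al)*u)*(-1 if flip else 1);z=-n
    return world(v,pad(th,l))[0]+(gap+tip)*n,R.from_matrix(np.c_[np.cross(y,z),y,z]).as_quat()
E
python3 - <<'E'
from h import *
P=[]
for c,px in(("top",(394,299)),("side",(154,123))):
    p=camera_params(c);T=p["camera_from_world"];P.append((p["K"]@T[:3],px))
X=cv2.triangulatePoints(P[0][0],P[1][0],np.array(P[0][1],float),np.array(P[1][1],float)).ravel();X=X[:3]/X[3]
print("tube tip",X,proj("top",X),proj("side",X))
q=read_qpos();print(q)
for f in(0,1):
    for th,l,g in((.4,0,.12),(.4,0,0),(0,.145,0)):
        p,o=pose(th,l,g,f);print(f,th,p.round(3),inverse_kinematics(p,o))
p,o=pose(.4,0,.12)
print(inverse_kinematics([.249,-.6,.40],read_tcp_rot()))
E
```

```text
tube tip [ 0.39067882 -0.03166058  0.30546513] [[393.90810824 298.79704711]] [[153.47806535 122.78061415]]
[ 1.07920108  0.38291193  0.0439142   1.59793846 -0.01789197  1.16121117
 -0.04987696]
0 0.4 [0.541 0.073 0.337] [-1.23506983  0.50749679  1.39011891  1.64711271 -0.41205394  1.53456296
 -2.48064683]
0 0.4 [0.525 0.065 0.218] [-1.22262271  0.65428483  1.38401331  1.83260947 -0.56948713  1.35493604
 -2.35178177]
0 0 [0.481 0.043 0.124] [ 0.33829587  0.10320175 -0.47083074  2.23137512 -0.06118972  0.58224415
 -2.76392793]
1 0.4 [0.541 0.073 0.337] [ 0.34018967  0.27155782 -0.68655868  1.57879363  0.18833926  1.50336213
  0.08730357]
1 0.4 [0.525 0.065 0.218] [ 0.34369653  0.33031625 -0.673993    1.7650183   0.23456501  1.27474833
  0.05001843]
1 0 [0.481 0.043 0.124] [ 0.58800823  0.13080383 -0.72943766  2.22175052  0.0128905   0.58490298
  0.31866587]
[ 1.07137115  0.29537341  0.05564287  1.36028532 -0.01625636  1.48645239
 -0.05096281]
```

Run:
```python
from h import *
move_gripper(0,effort=40)
movel([.249,-.6,.43],speed=.25)
al=-.4+0
p,o=pose(.4,0,0,1,al=-.4)   # al=-th -> vertical tool
print(p,R.from_quat(o).as_matrix()[:,2])
move_ptp([p[0],p[1],.42],o)
movel([p[0],p[1],p[2]+.035],speed=.2)
print(read_time_s(),read_qpos().round(2),read_eef_pos(),read_finger_gap(),read_ft_force())
a=read_camera("side");b=read_camera("top")
o=np.vstack([cv2.resize(a[60:260,120:380],None,fx=2,fy=2)[:300],]) 
c=np.hstack([cv2.resize(a[60:240,130:350],(440,360)),cv2.resize(b[130:280,240:390],(360,360))])
cv2.imwrite("pics/m1.png",c[:,:,::-1])
for cam in("side","top"):
    print(cam,proj(cam,p-[0,0,.019]),[(n,d["at"],round(d["confidence"],2)) for n in("latch_pad","grip_end") for d in tip_of(cam,n)[:2]])
```

```text
[0.53504199 0.06976091 0.21281076] [-0.64426009 -0.31548169 -0.69670671]Traceback (most recent call last):
  File "<stdin>", line 7, in <module>
bench.MotionError: the arm cannot take that pose within its joint ranges
```

```bash
cat > m1.py <<'E'
from h import *
p,o=pose(.4,0,0,1,al=.4)
print(p,R.from_quat(o).as_matrix()[:,2])
move_ptp([p[0],p[1],.42],o)
movel([p[0],p[1],p[2]+.035],speed=.2)
print(read_time_s(),np.round(read_qpos(),2),read_eef_pos(),read_finger_gap(),read_ft_force())
a=read_camera("side");b=read_camera("top")
c=np.hstack([cv2.resize(a[60:240,130:350],(440,360)),cv2.resize(b[130:280,240:390],(360,360))])
cv2.imwrite("pics/m1.png",c[:,:,::-1])
for cam in("side","top"):
    print(cam,proj(cam,p-[0,0,.019]),[(n,d["at"],round(d["confidence"],2)) for n in("latch_pad","grip_end") for d in tip_of(cam,n)[:2]])
E
python3 m1.py
```

```text
[0.52280104 0.06376676 0.21857333] [-0.  0. -1.]
5.7583 [ 0.45  0.19 -0.72  1.83  0.14  1.17  0.14] [0.52378688 0.06394611 0.25479188] 0.00014116103625243532 [-0.13528497 -0.34668485  0.72227238]
side [[243.09488315 159.72835867]] [('latch_pad', [243.9, 158.7], 0.6), ('grip_end', [203.3, 176.8], 0.78)]
top [[309.87881415 202.64458223]] [('latch_pad', [308.3, 201.4], 0.6), ('latch_pad', [163.8, 235.5], 0.55), ('grip_end', [337.6, 248.2], 0.8)]
```

View pics/m1.png

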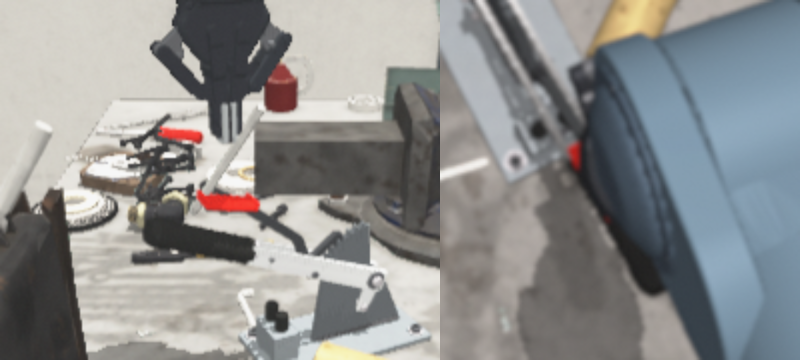

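The side crop shows the closed fingertips straight above the pad's middle, with the tip at column 243 and the pad at 244. Now a guarded press.

```bash
cat > press.py <<'E'
from h import *
F0=np.array(read_ft_force())
def F(): return (np.array(read_ft_force())-F0).round(1)
log=[]
path=[(.4,0,g) for g in(.012,.006,.003,0)]+[(.4,l,0) for l in np.linspace(.02,.145,7)]+[(.4,.145,-g) for g in(.003,.006,.009,.012)]
for th,l,g in path:
    p,o=pose(th,l,g,1,al=th); movel(p,o,speed=.06)
    f=F();log.append((round(l,3),g,f.tolist(),round(read_time_s(),2),round(read_eef_pos()[2]-p[2],4)))
    if f[2]>8.5: break
    
pause(.15);print(*log,sep="\n");print(F(),read_eef_pos())
np.save("st.npy",np.r_[l,g,F0])
a=read_camera("side");cv2.imwrite("pics/m2.png",cv2.resize(a[90:240,170:350],(720,600))[:,:,::-1])
E
python3 press.py
```

```text
(0, 0.012, [-0.3, 0.3, 0.3], 6.59, np.float64(-0.0006))
(0, 0.006, [0.1, 0.3, -0.8], 6.84, np.float64(-0.0004))
(0, 0.003, [0.1, -0.0, -0.9], 7.09, np.float64(-0.0001))
(0, 0, [0.8, -0.7, 0.0], 7.34, np.float64(-0.0002))
(np.float64(0.02), 0, [0.7, -0.0, -0.4], 7.59, np.float64(-0.0002))
(np.float64(0.041), 0, [0.0, 0.1, -0.2], 7.84, np.float64(-0.0002))
(np.float64(0.062), 0, [-0.1, 0.1, -0.8], 8.09, np.float64(-0.0002))
(np.float64(0.082), 0, [0.4, 0.7, -0.1], 8.34, np.float64(-0.0002))
(np.float64(0.103), 0, [0.1, 0.5, -0.5], 8.59, np.float64(-0.0002))
(np.float64(0.124), 0, [-0.0, -0.2, -0.3], 8.84, np.float64(-0.0002))
(np.float64(0.145), 0, [1.1, -0.6, -0.7], 9.09, np.float64(-0.0002))
(0.145, -0.003, [0.3, -0.2, -0.2], 9.34, np.float64(-0.0003))
(0.145, -0.006, [-0.8, -0.7, 2.6], 9.59, np.float64(0.0005))
(0.145, -0.009, [-1.6, -1.0, 4.7], 9.84, np.float64(0.0004))
(0.145, -0.012, [-1.9, -1.5, 5.9], 10.09, np.float64(0.0005))
[-2.  -1.3  5. ] [0.51105468 0.05766159 0.19335643]
```

View pics/m2.png

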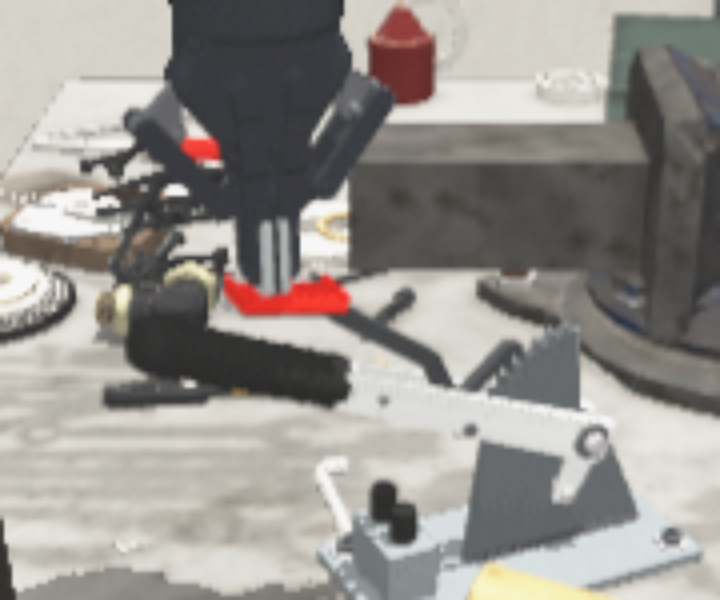

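The tips rest on the pad just left of its middle. Contact came lower than predicted and the latch is partly pressed at 5 N. I'll press straight down until the force plateaus.

```bash
cat > press2.py <<'E'
from h import *
F0=np.load("st.npy")[2:]
def F(): return (np.array(read_ft_force())-F0).round(1)
p=np.array(read_eef_pos());o=read_tcp_rot();log=[]
for i in range(7):
    p=p-[0,0,.002]; movel(p,speed=.06); f=F()
    log.append((round(p[2],4),f.tolist(),round(read_time_s(),2)))
    if f[2]>9.5: break
pause(.15);print(*log,sep="\n");print(F())
a=read_camera("side");cv2.imwrite("pics/m3.png",cv2.resize(a[90:240,170:350],(720,600))[:,:,::-1])
E
python3 press2.py
```

```text
(np.float64(0.1913), [-1.9, -1.0, 5.4], 10.54)
(np.float64(0.1893), [-2.6, -0.9, 7.2], 10.79)
(np.float64(0.1873), [-3.7, -1.5, 7.8], 11.04)
(np.float64(0.1853), [-3.2, -0.7, 7.8], 11.29)
(np.float64(0.1833), [-4.4, -1.1, 9.3], 11.54)
(np.float64(0.1813), [-3.8, -1.7, 8.5], 11.79)
(np.float64(0.1793), [-5.0, -1.5, 9.0], 12.04)
[-3.9 -2.3  9.3]
```

View pics/m3.png

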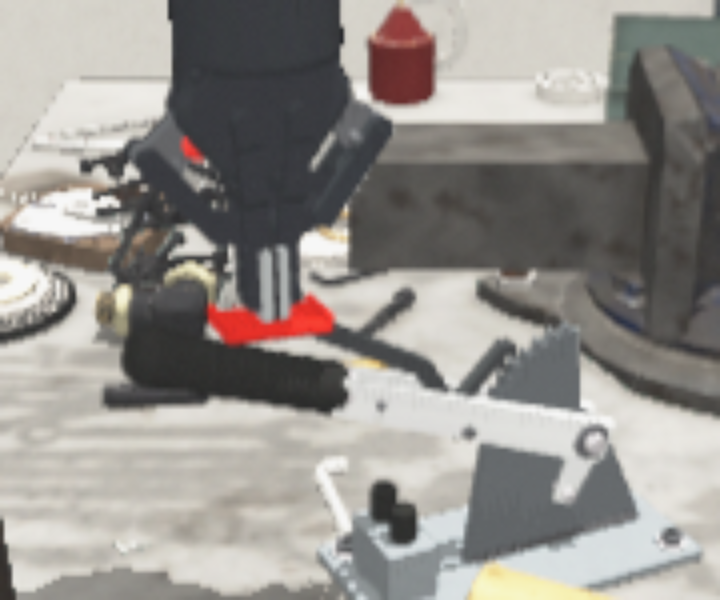

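The latch now looks fully down, with the pad tilted and low on the grip. The force holds at 9–10 N, so the lever is starting to move. I continue along the arc under force guard.

```bash
cat > arc.py <<'E'
from h import *
F0=np.load("st.npy")[2:]
def F(): return (np.array(read_ft_force())-F0).round(1)
p0=np.array(read_eef_pos());th0=.37;b=world(v,pad(th0,.145))[0];log=[]
for th in np.arange(th0-.03,-.13,-.03):
    p=p0+world(v,pad(th,.145))[0]-b
    movel(p,speed=.06); f=F()
    log.append((round(th,2),p.round(4).tolist(),f.tolist(),round(read_time_s(),2),round(read_eef_pos()[2]-p[2],4)))
    if f[2]>20: break
    if f[2]<6: log.append("LOW");break
pause(.2);print(*log,sep="\n");print(F(),read_time_s())
a=read_camera("side");cv2.imwrite("pics/m4.png",cv2.resize(a[90:240,170:350],(720,600))[:,:,::-1])
E
python3 arc.py
```

```text
(np.float64(0.34), [0.5075, 0.0554, 0.1745], [0.3, 0.0, 3.5], 12.5, np.float64(0.0006))
LOW
[-0.6 -0.4  4. ] 12.7
```

View pics/m4.png

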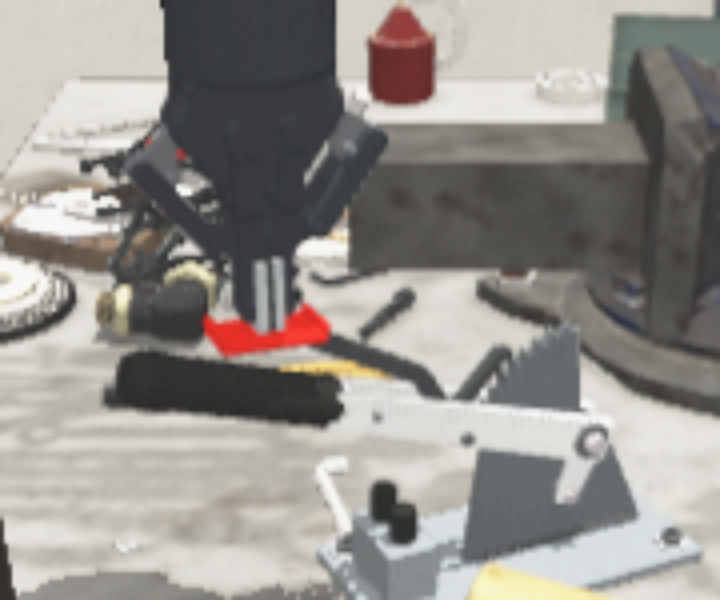

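The force dropped and the grip end is visibly lower, at about (199,182). The lever seems to have given one tooth. I'll estimate the angle now.

Run:
```python
from h import *
for n in("grip_end","latch_pad"): print(n,[(d["at"],round(d["confidence"],2)) for d in tip_of("side",n)[:2]])
for th in(.5,.45,.4,.35,.3,.25,.2): print(th,proj("side",world(v,[lev(th,.275,0),pad(th,0),pad(th,.08),pad(th,.145)])).round(1).tolist())
f=np.array(read_ft_force())-np.load("st.npy")[2:];print(f)
import cv2
for k in(0,2,3,4):
    im=cv2.imread("pics/side0.png")[90:240,170:350] if k==0 else cv2.resize(cv2.imread(f"pics/m{k}.png"),(180,150),interpolation=cv2.INTER_AREA)
    g=im.max(2);m=(g<60)[:, 25:75] if 0 else (g<60)
    out=[]
    for x in(40,55,70,80):
        ys=np.nonzero(m[60:125,x])[0];out.append((x+170,(ys.min()+150,ys.max()+150) if len(ys) else None))
    c=im.astype(int);r=(c[...,2]>120)&(c[...,1]<80)&(c[...,0]<80);r[:60]=0;yy,xx=np.nonzero(r)
    print(k,out,"red",xx.mean()+170,yy.mean()+90,np.polyfit(xx,yy,1)[0])
```

```text
grip_end [([201.8, 183.8], 0.88)]
latch_pad [([235.3, 172.2], 0.91), ([312.2, 193.6], 0.55)]
0.5 [[206.8, 163.1], [249.2, 150.7], [245.4, 154.8], [242.3, 158.1]]
0.45 [[204.1, 169.7], [246.0, 155.2], [242.4, 159.4], [239.5, 162.8]]
0.4 [[201.8, 176.3], [243.1, 159.7], [239.7, 164.0], [236.9, 167.5]]
0.35 [[199.8, 182.9], [240.4, 164.4], [237.2, 168.8], [234.6, 172.4]]
0.3 [[198.2, 189.5], [237.9, 169.0], [234.9, 173.6], [232.5, 177.2]]
0.25 [[196.9, 195.9], [235.6, 173.8], [232.9, 178.4], [230.7, 182.1]]
0.2 [[196.1, 202.3], [233.6, 178.5], [231.1, 183.2], [229.1, 187.0]]
[0.71702999 0.3526914  3.69398223]
0 [(210, (np.int64(154), np.int64(190))), (225, (np.int64(154), np.int64(187))), (240, (np.int64(177), np.int64(188))), (250, (np.int64(179), np.int64(190)))] red 244.1261261261261 161.11261261261262 0.08430846882826502
2 [(210, (np.int64(168), np.int64(183))), (225, (np.int64(154), np.int64(187))), (240, (np.int64(177), np.int64(188))), (250, (np.int64(179), np.int64(190)))] red 242.69945355191257 164.14207650273224 0.009644498305691527
3 [(210, (np.int64(169), np.int64(186))), (225, (np.int64(154), np.int64(188))), (240, (np.int64(179), np.int64(190))), (250, (np.int64(181), np.int64(192)))] red 237.3937823834197 170.36269430051811 -0.0595366785742863
4 [(210, (np.int64(157), np.int64(191))), (225, (np.int64(181), np.int64(192))), (240, (np.int64(184), np.int64(194))), (250, (np.int64(185), np.int64(195)))] red 236.66489361702128 172.95744680851064 -0.07042786590570387
```

The lever is at about 0.345, and the pad position fits latch ≈ 0.14. So it was stick-slip with the pawl held clear; step 1 looks met. I continue adaptively.

```bash
cat > arc.py <<'E'
from h import *
F0=np.load("st.npy")[2:]
def F(): return (np.array(read_ft_force())-F0).round(1)
p0=np.array(read_eef_pos());th0=.345;b=world(v,pad(th0,.145))[0];log=[];ex=0
th=th0
for i in range(6):                      # make sure that the latch is bottomed
    f=F()
    if f[2]>7.5: break
    ex+=.0015; movel(p0-[0,0,ex],speed=.06)
log.append(("bottomed",ex,F().tolist()))
hi=0
while th>-.12 and read_time_s()<25:
    th-=.02 if th>.09 else .01
    p=p0+world(v,pad(th,.145))[0]-b-[0,0,ex]
    movel(p,speed=.06); f=F()
    log.append((round(th,2),p.round(3).tolist(),f.tolist(),round(read_time_s(),2),round(ex,4)))
    if f[2]>17: break
    if f[2]<7: ex+=.0015
pause(.25);print(*log,sep="\n");print(F(),read_time_s())
a=read_camera("side");cv2.imwrite("pics/m5.png",cv2.resize(a[90:240,170:350],(720,600))[:,:,::-1])
print([(n,d["at"],round(d["confidence"],2)) for n in("grip_end","latch_pad") for d in tip_of("side",n)[:1]])
for t in(.1,.05,0):print(t,proj("side",world(v,[lev(t,.275,0),pad(t,.145)])).round(1).tolist())
E
python3 arc.py
```

```text
('bottomed', 0.003, [-4.9, -2.3, 8.7])
(0.32, [0.506, 0.055, 0.168], [-1.8, -1.1, 6.1], 13.6, 0.003)
(0.3, [0.504, 0.054, 0.163], [-3.1, -1.2, 6.7], 13.85, 0.0045)
(0.28, [0.503, 0.053, 0.157], [-0.6, -1.0, 3.4], 14.1, 0.006)
(0.26, [0.501, 0.052, 0.152], [-3.1, -2.2, 7.6], 14.35, 0.0075)
(0.24, [0.5, 0.052, 0.148], [-3.1, -1.1, 6.2], 14.6, 0.0075)
(0.22, [0.498, 0.051, 0.142], [-3.2, -2.2, 6.8], 14.85, 0.009)
(0.2, [0.497, 0.05, 0.137], [-1.5, -0.9, 5.6], 15.1, 0.0105)
(0.18, [0.496, 0.05, 0.131], [-4.3, -2.1, 7.9], 15.35, 0.012)
(0.16, [0.494, 0.049, 0.127], [-2.8, -1.3, 7.1], 15.6, 0.012)
(0.14, [0.493, 0.048, 0.123], [-3.6, -2.1, 6.5], 15.85, 0.012)
(0.12, [0.492, 0.048, 0.118], [-1.8, -1.1, 4.0], 16.1, 0.0135)
(0.1, [0.491, 0.047, 0.112], [-4.0, -2.5, 5.1], 16.35, 0.015)
(0.08, [0.49, 0.047, 0.106], [-4.9, -2.5, 5.4], 16.6, 0.0165)
(0.07, [0.49, 0.047, 0.103], [-5.2, -3.1, 8.0], 16.85, 0.018)
(0.06, [0.489, 0.047, 0.101], [-8.0, -4.2, 16.2], 17.1, 0.018)
(0.05, [0.489, 0.046, 0.099], [-11.1, -4.7, 26.5], 17.35, 0.018)
[-10.6  -4.3  26.5] 17.6
[('grip_end', [196.8, 225.9], 0.73), ('latch_pad', [223.6, 208.5], 0.93)]
0.1 [[195.3, 214.7], [226.7, 196.6]]
0.05 [[195.5, 220.7], [225.9, 201.4]]
0 [[196.0, 226.5], [225.3, 206.1]]
```

View pics/m5.png

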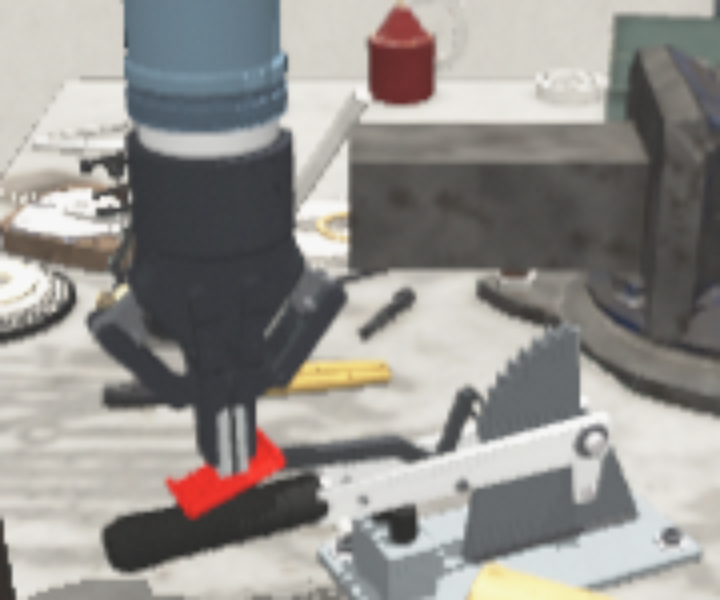

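The lever is on its stop: grip end at (197,226) against a predicted (196,226.5) for 0 rad, and the force rose firmly to 26 N. Retreating straight up.

Run:
```python
from h import *
F0=np.load("st.npy")[2:]
p=np.array(read_eef_pos())
movel(p+[0,0,.035],speed=.06); movel(p+[0,0,.16],speed=.2); pause(.4)
print(read_time_s(),(np.array(read_ft_force())-F0).round(1))
a=read_camera("side");cv2.imwrite("pics/m6.png",cv2.resize(a[90:240,170:350],(720,600))[:,:,::-1])
print([(n,d["at"],round(d["confidence"],2)) for n in("grip_end","latch_pad") for d in tip_of("side",n)[:1]])
for t in(.1,.05,0):print(t,proj("side",world(v,[lev(t,.275,0),pad(t,0),pad(t,.06)])).round(1).tolist())
```

```text
19.7 [ 0.1 -0.2  0.5]
[('grip_end', [196.4, 228.1], 0.62), ('latch_pad', [229.4, 199.4], 0.67)]
0.1 [[195.3, 214.7], [230.4, 188.1], [228.8, 191.6]]
0.05 [[195.5, 220.7], [229.1, 192.9], [227.8, 196.4]]
0 [[196.0, 226.5], [228.1, 197.6], [227.0, 201.1]]
```

View pics/m6.png

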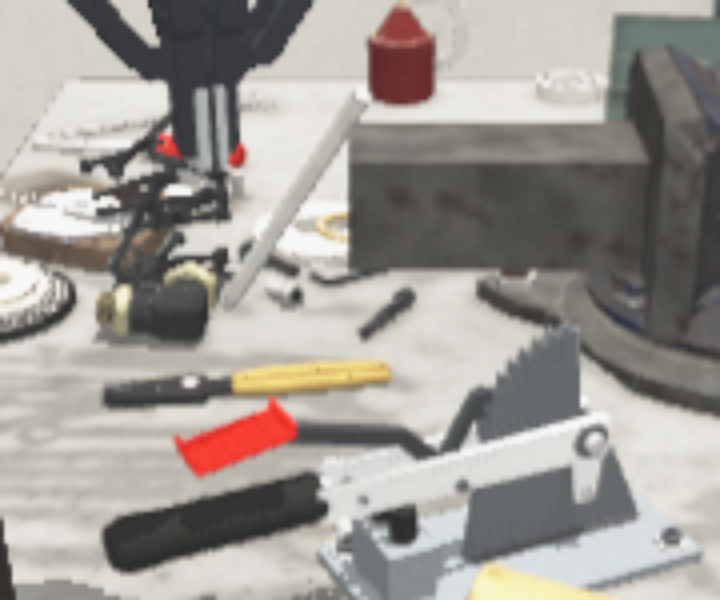

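The lever is flat on its stop, the latch is up with the pawl at the teeth, and the hand is well clear. Handing in.

```bash
python3 -c "
from bench import *
sign_off();print(read_time_s())"
```

```text
the job is handed in; nothing more can be done
the job is handed in; nothing more can be done
```

The brake lever is let off and the job is handed in at about 20 s of the 32 s allowed. `sign_off` gives no verdict, so the result rests on my own checks below.

**What I did:** I located the lever with both cameras and pressed the red pad with the closed fingertips until the force levelled off at about 9 N. I then followed the lever down its arc until the force rose to 26 N on the stop, and lifted the hand straight up.

**Last checks:**
- **Lever:** the grip end was within about 2 px of where it should be with the lever fully down.
- **Latch:** the pad had sprung back to within about 2 px of its unpressed position.
- **Hand:** the wrist force was about 0.5 N, and the hand was about 16 cm above where it had pressed.

**What disagreed or was not checked:**
- **Contact height:** the fingertips touched the pad about 20 mm lower than I had predicted. I went by force from there and did not find the cause.
- **Stick-slip:** the lever moved in small jerks on the way down. The vertical force dipped to 3.4–6 N at times, so the latch may have eased briefly, but no tooth caught.
- **Latch pressed while the lever was up:** I judged this from the pictures (latch about 0.14, lever about 0.38) and the force level, not from a joint reading.
- **Bystanders:** I did not measure them again at the end. The hand never came near them, and the last picture shows nothing disturbed near the lever.

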